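# Set the train's route on the model railway

## Robot

A 6-joint arm with a two-finger parallel gripper is mounted at the origin on the work surface. World frame = base frame: x ahead of the robot, y to its left, z up, the work surface at z = 0. Lengths are in mm, angles in rad, forces in N, time in s.
With the tool pointing down it reaches from about 275 to 825 mm from the base axis. Payload 4.9 kg.
Tool frame: the origin (TCP) lies at the very end of the fingers, on their centre line; the grasp point (between the pads) lies 19 mm behind it; z points along the fingers, y is the line along which they close (so a half turn about z gives the same grasp; the last joint's range is limited). The gripper opens to 85 mm and grips with 20 to 120 N. Pads are 22 mm wide; open, the fingers measure 114 mm over their backs; the gripper's body (76 mm by 85 mm) begins 54 mm behind the grasp point. The pads swing forward as they close: fully open they stand 13 mm farther back than shut.
Start: joints at [1.155, 0.326, -0.193, 1.052, 0, 1.437], TCP at [152.941, 528.325, 192.481] pointing down, gripper open.
Joint ranges: [-2.65, 2.65], [-0.97, 1.79], [-1.3, 1.35], [-1.93, 2.1], [-1.47, 1.37], [-3.14, 3.14]. Speed limits (rad/s): [2.57, 2.57, 3.14, 3.14, 3.14, 3.14].

## Interface

Orientations are given as [roll, pitch, yaw] about the fixed x, y, z axes, in that order (R = Rz(yaw) Ry(pitch) Rx(roll)).
In Python, from bench import bot, solve_ik, imaging gives the robot as it stands. Calls block until the motion is done:
- bot.move_ptp(position, orientation): joint-space move of the TCP to a pose.
- bot.movel(position, rot=None, max_speed=150, threshold=None): straight line of the TCP; rot=None keeps the orientation; max_speed is the mean speed in mm/s. With threshold (N) it stops when the force on the tool has changed by that much, and returns True; else False.
- bot.move_j(angles): joint-space move.
- bot.grip(opening, effort=None): opening from 0.0 (shut) to 1.0 (fully open); effort is the grip in N (None keeps the last); returns when the fingers have stopped.
- bot.dwell(seconds).
- solve_ik(position, orientation): joint angles nearest the present ones, or None.
- bot.get_state(): the state.
- imaging.capture(name): name is "side" or "top"; returns the picture (480x640x3 uint8, blue, green, red); there is no depth.
- imaging.camera_model(name): a dict with "K" (3x3 intrinsics, pixels), "position" and "rotation" of the camera in the world. Camera axes: x right, y up, looking along -z (the intrinsics and any distortion apply to the point x, -y, -z); pixel columns grow to the right and rows downward; lengths in mm; the calibration is good to about 2 mm. A picture is of the moment at which its call begins. camera_model takes no time and is no camera call.
A pose or a line that the arm cannot do raises bot.IKError and nothing moves.
- bot.sign_off(): hands the job in; it is judged then, once.
The state is a dict: "t": time; "qpos": joint angles; "joint_velocities": joint speeds; "effort": joint torques, N m; "tcp_pos": TCP position; "orientation": TCP orientation; "contact_force": force on the tool from outside, world axes, zero at the start; "wrist_torque": the same for the moment, N m; "opening": opening from 0.0 (shut) to 1.0 (fully open); "gripper_force": force on a finger pad.
Only numpy, scipy, OpenCV 4.12 (cv2) and the standard library are available. Lean on these libraries where they do the work, as an engineer would, in place of code of your own. Each camera call takes 0.05 s, during which the arm holds its last target. There are 200 camera calls.

## Task

Set the route for the waiting train: with closed fingertips press the round stud fully down first, then the square stud, then the oblong stud, each one lightly. The studs stay down by themselves. Only press: do not pick up or shift the switch boxes, leave the models standing among them where they are, and finish clear of everything.

Things in the scene. Friction and masses are not known exactly. Their poses are not given: they have to be found in the camera images.
- round_box: loose grey plastic switch box, 84 x 84 mm, 30 mm high, 0.6 kg (varies), with a round stud, 40 mm across, black, in the middle of its flat top; it slides straight down into the box. Origin: centre of the box's underside, z up
- round_top (a point): centre of the top face of the round stud of round_box; it moves with the stud: 46 mm above the table when fully up, 38 mm when fully down (still 8 mm proud of the box)
- round_stud (a joint): how far the round stud is pushed in, in m: 0 fully up, 0.008 fully down on a firm stop. The stud's cap is springy: on the stop it gives about 1 mm per 5 N, up to 6 mm, and comes back when let go. The stud itself has no return spring: a push of about 3 N moves it and it stays where it is left. It starts between 0 and 0.0015
- square_box: loose grey plastic switch box, 84 x 84 mm, 30 mm high, 0.6 kg (varies), with a square stud, 38 x 38 mm, black, in the middle of its flat top; it slides straight down into the box. Origin: centre of the box's underside, z up
- square_top (a point): centre of the top face of the square stud of square_box; it moves with the stud: 46 mm above the table when fully up, 38 mm when fully down (still 8 mm proud of the box)
- square_stud (a joint): how far the square stud is pushed in, in m: 0 fully up, 0.008 fully down on a firm stop. The stud's cap is springy: on the stop it gives about 1 mm per 5 N, up to 6 mm, and comes back when let go. The stud itself has no return spring: a push of about 3 N moves it and it stays where it is left. It starts between 0 and 0.0015
- oblong_box: loose grey plastic switch box, 84 x 84 mm, 30 mm high, 0.6 kg (varies), with an oblong stud, 54 mm along the box's x axis and 20 mm along its y axis, black, in the middle of its flat top; it slides straight down into the box. Origin: centre of the box's underside, z up
- oblong_top (a point): centre of the top face of the oblong stud of oblong_box; it moves with the stud: 46 mm above the table when fully up, 38 mm when fully down (still 8 mm proud of the box)
- oblong_stud (a joint): how far the oblong stud is pushed in, in m: 0 fully up, 0.008 fully down on a firm stop. The stud's cap is springy: on the stop it gives about 1 mm per 5 N, up to 6 mm, and comes back when let go. The stud itself has no return spring: a push of about 3 N moves it and it stays where it is left. It starts between 0 and 0.0015
- cottage: bystander, loose: cream model cottage with a brown gabled roof, 110 x 75 mm, ridge 86 mm high. Origin: centre of its underside, z up
- bus: bystander, loose: model double-decker bus, 110 x 32 mm, 56 mm high. Origin: centre of its underside, z up
- tractor: bystander, loose: grey model tractor with black wheels, 60 x 40 mm, 46 mm high. Origin: centre of its underside, z up
- cow: bystander, loose: black and white model cow on a small green foot, 46 x 24 mm, 35 mm high. Origin: centre of its underside, z up
- sheep: bystander, loose: white model sheep on a small green foot, 32 x 17 mm, 24 mm high. Origin: centre of its underside, z up
- bale: bystander, loose: round straw-coloured hay bale lying on its side, 38 mm across, 30 mm long. Origin: centre of its underside, z up
- tree: bystander, loose: green model tree on a 44 mm disc foot, 58 mm across, 96 mm high. Origin: centre of its underside, z up
Mind the look-alikes: they are no part of the job. What is shaped like the square_box but pink is not meant.

How it is judged (in metres and radians):
On the way, in this order (a step that is already met when the one before it is completed fails the run):
1. the round stud is down (value of joint round_stud above 0.006 m), for 0.2 s.
2. the square stud is down (value of joint square_stud above 0.006 m), for 0.2 s.
3. the oblong stud is down (value of joint oblong_stud above 0.006 m), for 0.2 s.
At the end, for the whole second after the job is handed in: all three studs are at least 6 mm in (of 8 mm); the switch boxes stand level and at rest within 20 mm of where they began, and every model within 15 mm (value of joint each of round_stud, square_stud, oblong_stud above 0.006 m and distance of each of round_box, square_box, oblong_box from where it was at the start of the episode below 0.02 m and angle between each of round_box, square_box, oblong_box's own z axis and vertical below 0.1 rad and linear speed of each of round_box, square_box, oblong_box below 0.02 m/s and distance of each of cottage, bus, tractor, cow, sheep, bale, tree from where it was at the start of the episode below 0.015 m); the robot touches nothing.
It fails at once if a stud goes in 4 mm or more before the one that comes before it is down ((value of joint square_stud above 0.004 m and value of joint round_stud below 0.0055 m) or (value of joint oblong_stud above 0.004 m and value of joint round_stud below 0.0055 m) or (value of joint oblong_stud above 0.004 m and value of joint square_stud below 0.0055 m)).
It fails at once if the fingers push on a switch box or its stud with more than 25 N (contact force between the fingers and round_box above 25 N or contact force between the fingers and square_box above 25 N or contact force between the fingers and oblong_box above 25 N).
It fails at once if a switch box is lifted 6 mm, tipped, or shifted more than 20 mm (height (world z) of any of round_box, square_box, oblong_box above 0.006 m or distance of any of round_box, square_box, oblong_box from where it was at the start of the episode above 0.02 m or angle between any of round_box, square_box, oblong_box's own z axis and vertical above 0.3 rad).
It fails at once if a model is moved or lifted more than 15 mm, or tipped (distance of any of cottage, bus, tractor, cow, sheep, bale, tree from where it was at the start of the episode above 0.015 m or angle between any of cottage, bus, tractor, cow, sheep, bale, tree's own z axis and vertical above 0.3 rad).
It also fails if it takes over 48 s, if anything falls off the work surface, if the arm or the gripper's body presses on something with over 40 N, if the wrist force passes 120 N, or if a joint passes its speed limit or range.

## Working session

There is one attempt and no reset: what is moved stays moved. The work goes in short steps, each a Python script; the robot and the scene stay as the last script left them, time stands still between calls to the robot, and variables do not carry over. Pictures are saved under pics/ and viewed, at most 10 in all, crops included, and the job is handed in when it is done.

```bash
mkdir -p pics; python3 - <<'E'
from bench import bot, imaging
import cv2
for n in("top","side"):
    cv2.imwrite(f"pics/{n}0.png",imaging.capture(n)); print(n,imaging.camera_model(n))
print(bot.get_state())
E
```

```text
top {'K': array([[471.69170479,   0.        , 323.76376492],
       [  0.        , 471.69170479, 241.70919957],
       [  0.        ,   0.        ,   1.        ]]), 'position': array([ 367.80772525,   47.73780406, 1070.68065705]), 'rotation': array([ 0.08834934, -0.01484819, -1.5487502 ])}
side {'K': array([[586.42183703,   0.        , 313.81673041],
       [  0.        , 586.42183703, 238.19194228],
       [  0.        ,   0.        ,   1.        ]]), 'position': array([ 166.06556231, -799.18464255,  793.47982656]), 'rotation': array([ 0.87254874,  0.0077882 , -0.34022994])}
{'t': 0.1, 'qpos': array([ 1.15478556e+00,  3.26880466e-01, -1.93499015e-01,  1.05202801e+00,
        3.95586751e-05,  1.43658973e+00]), 'joint_velocities': array([ 0.00161689, -0.00239415,  0.00403632, -0.00159857,  0.00034298,
        0.00115436]), 'effort': array([ 2.00966409e-03, -4.44238651e+01,  2.63040072e+01,  7.93402491e-03,
       -6.79187087e-05, -5.99807649e-06]), 'tcp_pos': array([152.68294113, 527.75587383, 191.76863738]), 'orientation': array([-3.14000127e+00, -2.54782937e-04,  2.85978825e+00]), 'contact_force': array([-0.48899796,  0.37689901, -0.3319384 ]), 'wrist_torque': array([ 0.01877811, -0.04344271,  0.01556984]), 'gripper_force': 0.0, 'opening': 1.0028168795798478}
```

View pics/top0.png

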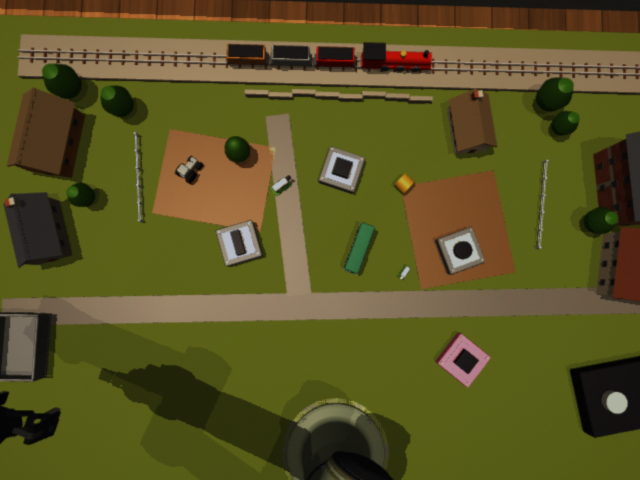

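View pics/side0.png

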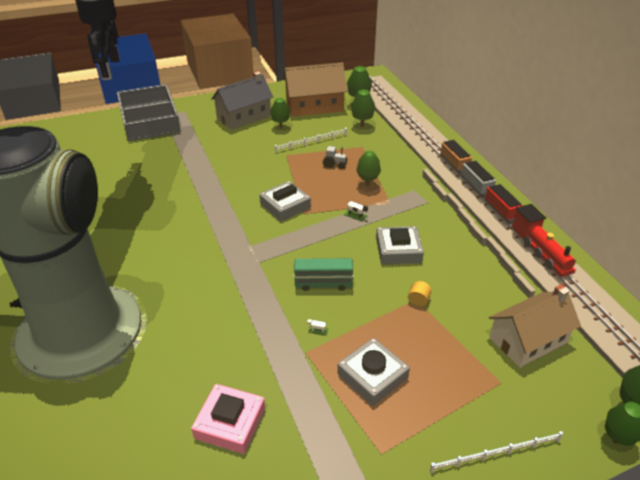

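The top view shows the round stud at about (462,250), the square at (342,168), the oblong at (238,243), and the pink decoy at (465,360). In the side view they are at (374,362), (400,236) and (285,191). Next I'll refine each centre and triangulate.

```bash
cat > h.py <<'E'
import numpy as np, cv2
from scipy.spatial.transform import Rotation as R
from bench import imaging
seeds={"round":((462,250),(374,362)),"square":((342,168),(400,236)),"oblong":((238,243),(285,191))}
def blob(img,seed,thr=70):
    g=img.max(axis=2); m=(g<thr).astype(np.uint8)
    n,l,s,c=cv2.connectedComponentsWithStats(m)
    k=l[seed[1],seed[0]]
    pts=np.argwhere(l==k)[:,::-1].astype(np.float32)
    return c[k],s[k],cv2.minAreaRect(pts)
def ray(cam,uv):
    c=imaging.camera_model(cam); K=c["K"]
    d=np.array([(uv[0]-K[0,2])/K[0,0],-(uv[1]-K[1,2])/K[1,1],-1])
    return c["position"],R.from_euler("xyz",c["rotation"]).apply(d)
def plane(cam,uv,z):
    p,d=ray(cam,uv); return p+d*(z-p[2])/d[2]
def tri(a,b):
    (p,d),(q,e)=ray("top",a),ray("side",b)
    s=np.linalg.lstsq(np.c_[d,-e],q-p,rcond=None)[0]
    x,y=p+d*s[0],q+e*s[1]; return (x+y)/2,np.linalg.norm(x-y)
E
python3 - <<'E'
from h import *
t,s=cv2.imread("pics/top0.png"),cv2.imread("pics/side0.png")
np.set_printoptions(precision=1,suppress=True)
for n,(a,b) in seeds.items():
    A,B=blob(t,a),blob(s,b)
    print(n,A[0],A[1],B[0],B[1],"top",plane("top",A[0],45),"side",plane("side",B[0],42),"tri",tri(A[0],B[0]))
    box=cv2.boxPoints(A[2]); w=np.array([plane("top",q,45)[:2] for q in box]); print(w.tolist() and w.round().tolist())
c=np.hstack([cv2.resize(t[150:280,210:490],None,fx=2,fy=2)])
cv2.imwrite("pics/c.png",c)
E
```

```text
round [462.4 249.8] [454 242  18  17 251] [331.3 247.1] [     0      0    640    480 285094] top [ 448.3 -269.4   45. ] side [482.3   9.5  42. ] tri (array([ 416.5, -204.5,  239.6]), np.float64(33.94661693595909))
[[465.0, -251.0], [466.0, -288.0], [431.0, -288.0], [430.0, -251.0]]
square [341.7 167.8] [332 158  20  21 275] [399.8 236.3] [391 229  19  15 249] top [624.3  -1.7  45. ] side [622.7  -6.4  42. ] tri (array([625.7,  -1.9,  37.8]), np.float64(0.7982733829662179))
[[612.0, 21.0], [648.0, 10.0], [637.0, -24.0], [601.0, -13.0]]
oblong [238.  242.3] [231 230  15  25 213] [284.4 192.4] [274 185  22  15 172] top [453.3 221.1  45. ] side [450.8 216.9  42. ] tri (array([453.2, 222.6,  37.7]), np.float64(1.5134741313410385))
[[476.0, 238.0], [481.0, 220.0], [431.0, 204.0], [425.0, 222.0]]
```

```bash
cat > press.py <<'E'
from bench import bot
from math import pi
P={"round":(448.3,-269.4),"square":(624.3,-1.7),"oblong":(453.3,221.1)}
def press(n,zmin=34,thr=9):
    x,y=P[n]; o=[pi,0,1.88]
    bot.move_ptp([x,y,160],o); bot.movel([x,y,56],o)
    bot.dwell(0.3); f0=bot.get_state()["contact_force"]
    hit=bot.movel([x,y,zmin],o,max_speed=10,threshold=thr)
    s=bot.get_state(); print(n,hit,s["tcp_pos"].round(1),(s["contact_force"]-f0).round(1))
    bot.dwell(0.25); s=bot.get_state(); print(s["tcp_pos"].round(1),(s["contact_force"]-f0).round(1),round(s["t"],1))
E
python3 - <<'E'
from press import *
bot.grip(0.0)
press("round")
from h import *
cv2.imwrite("pics/s1.png",imaging.capture("side")[280:430,280:480].repeat(3,0).repeat(3,1))
E
```

```text
round False [ 448.4 -269.4   34.1] [-1.7  0.5  1.2]
[ 448.3 -269.4   34. ] [-2.1  0.2  1.7] 7.6
```

View pics/s1.png

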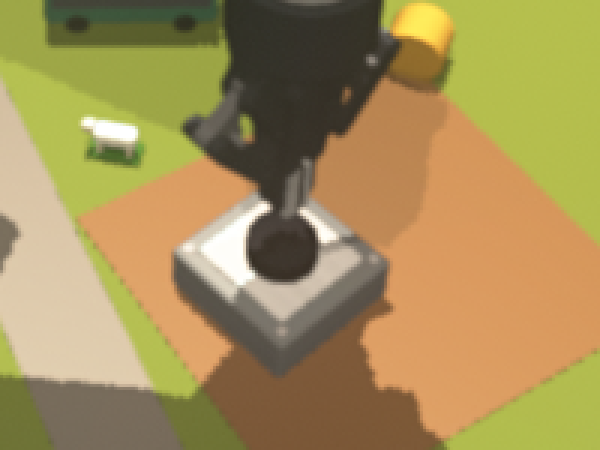

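The fingers sit at crop (290,215), which is side pixel (377,352). That is behind the stud centre at crop (283,245), and there's little force. I'll check the side-view estimate before moving.

```bash
python3 - <<'E'
from h import *
from bench import bot
np.set_printoptions(precision=1,suppress=True)
s=cv2.imread("pics/side0.png")
for thr in(30,40,50,60):
    print(thr,blob(s,(374,360),thr)[:2])
for uv in((374,356),(374,361)): print(plane("side",uv,46))
cm=imaging.camera_model
def proj(cam,p):
    c=cm(cam); q=R.from_euler("xyz",c["rotation"]).inv().apply(p-c["position"]); K=c["K"]
    return K[0,2]+K[0,0]*q[0]/-q[2],K[1,2]-K[1,1]*q[1]/-q[2]
tcp=bot.get_state()["tcp_pos"]; print(proj("side",tcp),proj("top",tcp),proj("side",np.array([448.3,-269.4,46])),bot.get_state()["opening"])
t=imaging.capture("top"); 
cv2.imwrite("pics/t1.png",cv2.resize(t[190:310,400:520],None,fx=5,fy=5))
cv2.imwrite("pics/s0c.png",cv2.resize(s[280:430,280:480],None,fx=3,fy=3))
E
```

```text
30 (array([320.9, 240.3]), array([     0,      0,    640,    480, 305286], dtype=int32))
40 (array([322.7, 241. ]), array([     0,      0,    640,    480, 303129], dtype=int32))
50 (array([323.6, 241.4]), array([     0,      0,    640,    480, 301557], dtype=int32))
60 (array([323.8, 242.2]), array([     0,      0,    640,    480, 298408], dtype=int32))
[ 450.4 -266.7   46. ]
[ 446.4 -275.8   46. ]
(np.float64(373.0615543435711), np.float64(362.37029113957686)) (np.float64(460.89700357616584), np.float64(250.138966180475)) (np.float64(373.4678839524215), np.float64(357.63157806024003)) 0.003152861671714598
```

View pics/t1.png

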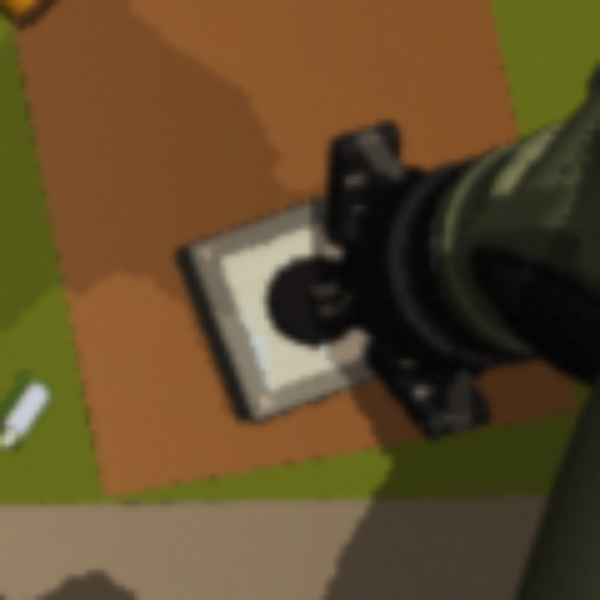

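View pics/s0c.png

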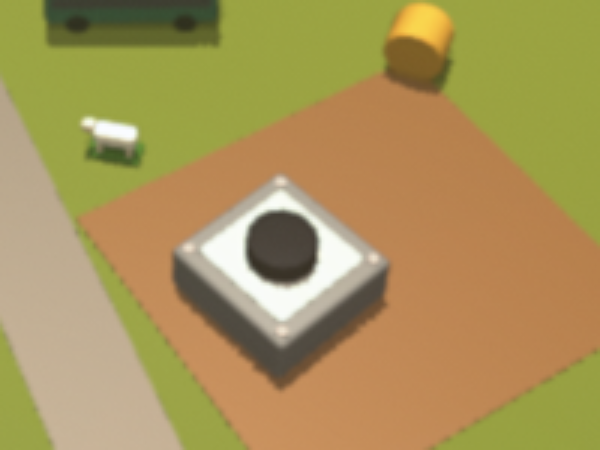

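Both views put the tip over the stud, merging with its black cap, and the contact force is still low. I'll continue down in small guarded steps.

```bash
python3 - <<'E'
from press import *
x,y=P["round"]
for z in(33,32,31,30,29,28,27,26):
    h=bot.movel([x,y,z],max_speed=10,threshold=6)
    s=bot.get_state(); print(z,h,s["tcp_pos"].round(1),s["contact_force"].round(1),s["wrist_torque"].round(2))
    if h or s["contact_force"][2]>9: break
from h import *
print(bot.get_state()["t"])
cv2.imwrite("pics/s2.png",cv2.resize(imaging.capture("side")[280:430,280:480],None,fx=3,fy=3))
E
```

```text
33 False [ 448.2 -269.3   32.9] [ 0.1  0.9 -0.2] [-0.03  0.04 -0.02]
32 False [ 448.3 -269.4   31.9] [-0.   0.3  0.6] [-0.01  0.02 -0.01]
31 False [ 448.2 -269.3   30.9] [-0.1  0.4  0.4] [-0.04  0.01 -0.  ]
30 False [ 448.2 -269.3   29.9] [-0.2  0.3  0.2] [ 0.02 -0.    0.03]
29 False [ 448.3 -269.3   28.9] [-0.4 -0.  -0.1] [-0.01 -0.02  0.01]
28 False [ 448.3 -269.4   27.9] [ 0.3 -0.3  0.3] [ 0.01  0.05 -0.04]
27 False [ 448.2 -269.3   26.9] [-0.3  0.2 -0.1] [-0.01 -0.06  0.02]
26 False [ 448.2 -269.3   25.9] [ 0.4  0.1 -0.6] [-0.01 -0.04  0.01]
9.7
```

View pics/s2.png

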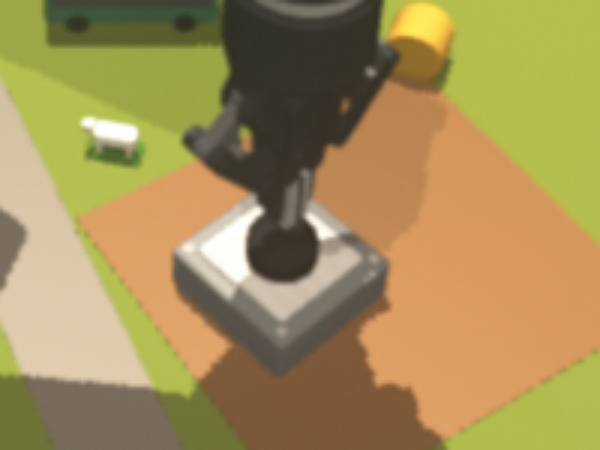

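The visible tip ends at crop (290,228), about 11 px above where the reported TCP projects. The real fingertips are therefore about 25 mm higher than reported, and not yet in contact. I'll keep going with the guard on.

```bash
python3 - <<'E'
from press import *
x,y=P["round"]
for z in range(25,11,-1):
    h=bot.movel([x,y,z],max_speed=10,threshold=6)
    s=bot.get_state(); f=s["contact_force"]; print(z,h,s["tcp_pos"].round(1),f.round(1),s["wrist_torque"].round(2))
    if h or f[2]>6: break
from h import *
print(bot.get_state()["t"])
cv2.imwrite("pics/s3.png",cv2.resize(imaging.capture("side")[280:430,280:480],None,fx=3,fy=3))
E
```

```text
25 False [ 448.2 -269.3   24.9] [-0.3  0.3  0.4] [0.02 0.05 0.05]
24 False [ 448.2 -269.4   23.9] [ 0.2 -0.6 -0. ] [-0.06 -0.01 -0.01]
23 False [ 448.3 -269.4   22.9] [ 0.3 -0.8 -0.1] [ 0.02 -0.03  0.05]
22 False [ 448.2 -269.4   21.9] [0.  0.3 0.5] [ 0.01  0.01 -0.01]
21 False [ 448.2 -269.3   20.9] [ 1.1 -0.1 -0.7] [-0.04  0.02 -0.  ]
20 False [ 448.2 -269.3   19.9] [ 0.3 -0.2  0. ] [-0.08  0.03 -0.03]
19 False [ 448.3 -269.4   18.9] [1.3 0.2 0.2] [ 0.05 -0.01 -0.03]
18 False [ 448.2 -269.4   17.9] [-0.3 -0.2 -0.6] [ 0.01  0.07 -0.02]
17 False [ 448.3 -269.4   16.9] [ 0.  -0.5  0.2] [ 0.03 -0.02  0.01]
16 False [ 448.3 -269.4   15.9] [-0.6  0.3  0.7] [ 0.   -0.03  0.  ]
15 False [ 448.2 -269.3   14.9] [-0.6 -0.7 -0. ] [ 0.04  0.04 -0.03]
14 False [ 448.2 -269.4   13.9] [ 0.7 -0.8  0. ] [ 0.05  0.01 -0.01]
13 False [ 448.2 -269.4   12.9] [-0.6  0.5 -0.9] [ 0.03 -0.06 -0.  ]
12 False [ 448.3 -269.4   11.9] [-0.2  0.4  0. ] [0.06 0.05 0.02]
13.25
```

View pics/s3.png

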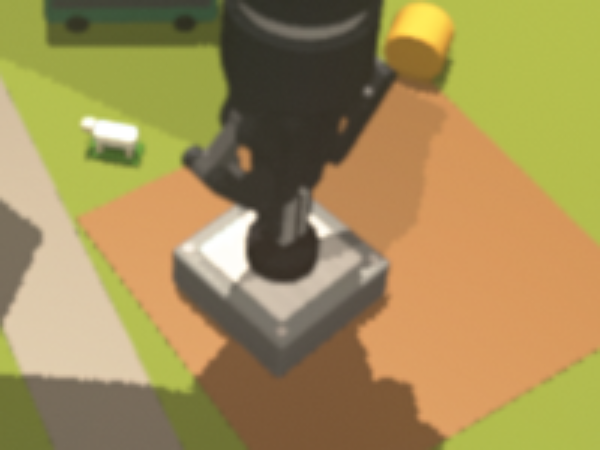

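Still no force. The tip is at crop (290,245), at about stud-top level. I'll continue and watch joint torque as a second check on contact.

```bash
python3 - <<'E'
from press import *
import numpy as np
x,y=P["round"]
for z in np.arange(11.5,2,-0.5):
    h=bot.movel([x,y,z],max_speed=10,threshold=5)
    s=bot.get_state(); f=s["contact_force"]; print(z,h,round(s["tcp_pos"][2],1),f.round(1),s["effort"][1:4].round(2))
    if h or f[2]>5: break
print(bot.get_state()["t"])
E
```

```text
11.5 False 11.5 [-0.1  0.4 -0. ] [-4.526e+01  1.956e+01 -1.000e-02]
11.0 False 11.0 [ 0.3 -0.1 -0.4] [-4.528e+01  1.954e+01 -1.000e-02]
10.5 False 10.5 [ 0.9  0.6 -0.3] [-4.529e+01  1.952e+01 -1.000e-02]
10.0 False 10.0 [0.1 0.4 0.8] [-4.530e+01  1.949e+01 -1.000e-02]
9.5 False 9.5 [0.1 0.6 0.5] [-4.532e+01  1.947e+01 -1.000e-02]
9.0 False 9.0 [ 0.8  0.1 -1. ] [-4.533e+01  1.945e+01 -1.000e-02]
8.5 False 8.5 [0.5 0.5 0. ] [-4.534e+01  1.942e+01 -1.000e-02]
8.0 False 8.0 [ 0.5  0.4 -1.2] [-4.536e+01  1.940e+01 -1.000e-02]
7.5 False 7.4 [ 0.7  0.5 -0.3] [-4.537e+01  1.938e+01 -1.000e-02]
7.0 False 7.0 [-0.4  0.2  0.1] [-4.539e+01  1.935e+01 -1.000e-02]
6.5 False 6.4 [-0.1  0.7 -0.7] [-4.540e+01  1.933e+01 -1.000e-02]
6.0 False 6.1 [0.2 0.3 2. ] [-44.67  19.16  -0.18]
5.5 False 5.6 [-1.6 -0.2  2. ] [-44.32  19.04  -0.26]
5.0 False 5.0 [-0.1 -0.7  1.6] [-44.31  18.95  -0.23]
4.5 False 4.5 [-0.2  1.   1.8] [-44.34  18.88  -0.18]
4.0 False 4.0 [-0.3  0.   2.7] [-44.36  18.81  -0.15]
3.5 False 3.5 [-0.4  0.1  2.6] [-44.36  18.75  -0.12]
3.0 False 3.0 [-0.2  0.2  2.6] [-44.35  18.68  -0.1 ]
2.5 False 2.5 [-0.5 -0.2  2.1] [-44.35  18.61  -0.07]
18.05
```

Contact came at a reported z of about 6, and the stud is now sliding under about 2.5 N. I'll finish the stroke and then lift.

```bash
python3 - <<'E'
from press import *
x,y=P["round"]
h=bot.movel([x,y,-4],max_speed=6,threshold=6)
s=bot.get_state(); print(h,s["tcp_pos"].round(1),s["contact_force"].round(1),s["t"])
bot.dwell(0.25); s=bot.get_state(); print(s["tcp_pos"].round(1),s["contact_force"].round(1),s["t"])
from h import *
cv2.imwrite("pics/s4.png",cv2.resize(imaging.capture("side")[280:430,280:480],None,fx=3,fy=3))
E
```

```text
True [ 448.4 -269.4   -2.4] [-2.1  0.7  8.2] 18.9
[ 448.4 -269.5   -2.3] [-1.4  1.1  7.1] 19.15
```

View pics/s4.png

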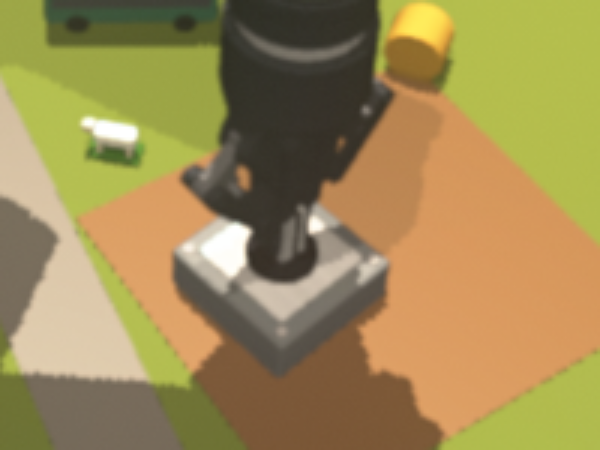

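The round stud has reached its stop: it rides low in the picture and the force rose to 8 N after about 8 mm of travel. The true tip is about 39 mm above the reported TCP, so I'll use that for the square stud.

```bash
sed -i 's/bot.move_ptp(\[x,y,160\],o); bot.movel(\[x,y,56\],o)/bot.move_ptp([x,y,110],o); bot.movel([x,y,13],o,max_speed=80)/' press.py
python3 - <<'E'
from press import *
x,y=P["round"]; bot.movel([x,y,110],max_speed=120)
press("square",zmin=-5,thr=7.5)
E
```

```text
square True [624.4  -1.7  -2.2] [-0.1 -0.8  7.6]
[624.4  -1.7  -2.1] [-0.2 -1.8  7.2] 24.8
```

```bash
python3 - <<'E'
from press import *
x,y=P["square"]; bot.movel([x,y,110],max_speed=120)
press("oblong",zmin=-5,thr=7.5)
x,y=P["oblong"]; bot.movel([x,y,150],max_speed=120)
bot.move_j([1.155,0.326,-0.193,1.052,0,1.437])
from h import *
np.set_printoptions(precision=1,suppress=True)
s,t=imaging.capture("side"),imaging.capture("top"); t0=cv2.imread("pics/top0.png")
for n,(a,b) in seeds.items(): print(n,blob(t0,a)[0],blob(t,a)[0])
cv2.imwrite("pics/s5.png",cv2.resize(s[160:430,240:480],None,fx=2.2,fy=2.2)); print(bot.get_state()["t"])
E
```

```text
oblong True [453.4 221.1  -2.4] [-1.8 -0.8  8.3]
[453.4 221.1  -2.3] [-1.8  0.6  8.2] 30.3
round [462.4 249.8] [461.9 249.9]
square [341.7 167.8] [341.7 168.2]
oblong [238.  242.3] [238.2 242.5]
33.45
```

View pics/s5.png

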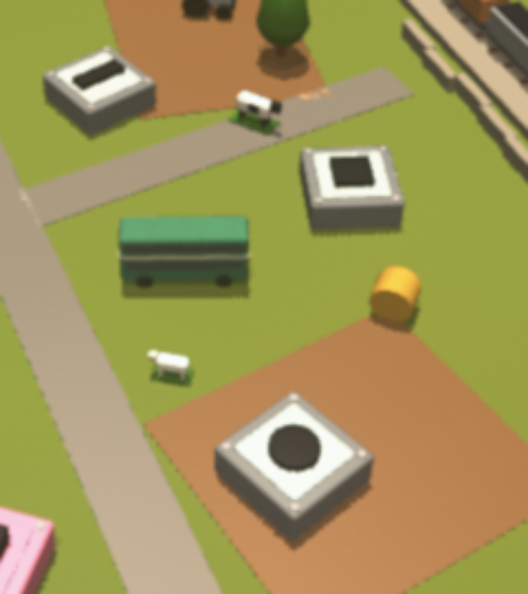

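The picture shows the round stud (295,447), square stud (352,170) and oblong stud (98,72) all low in boxes that haven't shifted. The models are undisturbed and the arm is clear.

```bash
python3 -c "
from bench import bot
print(bot.sign_off())"
```

```text
the job is handed in; nothing more can be done
None
```

I pressed the round, square and oblong studs down to their stops in that order, at about 8 N each; the last pictures show the boxes and nearby models unmoved and the arm clear, and I handed the job in about 33 s into the 48 s limit (no verdict returned).

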